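Set the pump's pressure dial by clicks, then clamp its cam lever

TASK

Set the clamp pressure of the pump on the bench: turn its dial all the way anticlockwise to the end stop (red tick), then turn it clockwise by exactly three clicks. Only after that, flip the blue cam lever over, away from the robot, until it lies fully down. Leave the dial at the third click and do not disturb the bottles and the jar.

Things in the scene. Friction and masses are not known exactly. Their poses are not given: they have to be found in the camera images.
- pump: Cream and white pump, a fixed box 190 mm deep (own x) by 280 mm wide (own y) by 85 mm high; origin at the centre of its underside, z up. At yaw 0 own x points away from the robot, own y to the left. On its flat top: the dial at own x 0, y +75 mm; the lever hinge at own x -35 mm, y -85 mm.
- dial_axis (a point): On the dial's upright axis, level with the top of its wing (125 mm above the bench). Dial: black disc of radius 48 mm, its top 11 mm above the pump's top, with an upright straight wing (grip bar) across the diameter, 90 mm long, 14 mm thick, from 10 to 40 mm above the pump's top. A sideways push on a wing end turns it. Nothing else stands within 60 mm of the axis.
- dial_nose (a point): Middle of the top edge at the red end (nose) of the wing, 45 mm from the axis; the other end is grey. The line from dial_axis to dial_nose is the pointer: in the pump's frame it stands +105 degrees from own x (anticlockwise from above) at the anticlockwise stop, +15 degrees at click 3.
- dial (a joint): Dial angle, rad, growing clockwise from above. 0: anticlockwise end stop (click 0, long red tick). Sprung clicks every 0.5236 rad (30 degrees) up to click 7 at 3.665, the other stop; a black tick for each of clicks 1 to 7. Let go between clicks, it springs to the nearer one; pushed past half-way it jumps ahead of the push. Passing a click takes about 0.16 N m (4 N at the wing's end).
- lever_pivot (a point): Centre of the cam lever's level hinge, along the pump's own y axis, 22 mm above the pump's top (107 mm above the bench), between two aluminium cheeks 34 mm high, 30 mm long along own x, outer faces 45 mm apart.
- lever_tip (a point): Centre of the free end of the blue lever, 100 mm from the hinge. The lever is a straight flat bar 24 mm wide (own y) and 12 mm thick.
- lever (a joint): Angle of the lever in rad. 0: open, standing up and leaning 0.25 rad from vertical towards the pump's own -x (robot) side; it grows as the lever swings over towards own +x; 1.801: its end stop, lying flat, pointing to own +x with its middle 22 to 24 mm above the pump's top. It stays where it is left (about 2 N at the tip moves it).
- bottle_a_mid (a point): Bystander: white plastic bottle with white cap, 72 mm diameter, 150 mm high, loose and upright; point half-way up.
- bottle_b_mid (a point): Bystander: white plastic bottle with red cap, 72 mm diameter, 150 mm high, loose and upright; point half-way up.
- jar_mid (a point): Bystander: amber jar with blue cap, 76 mm diameter, 90 mm high, loose and upright; point half-way up.

How it is judged:
On the way, in this order (a step that is already met when the one before it is completed fails the run):
1. the dial is turned anticlockwise to its end stop (value of joint dial below 0.15708 rad and value of joint lever below 1.2 rad), for 0.1 s.
2. the dial rests at the third click from the stop, the lever still open (value of joint dial between 1.41372 and 1.72788 rad and value of joint lever below 1.2 rad), for 0.4 s.
3. the lever is flipped fully down with the dial at the third click (value of joint dial between 1.41372 and 1.72788 rad and value of joint lever above 1.68 rad), for 0.1 s.
At the end, for the whole second after the job is handed in: The dial rests at the third click from its anticlockwise stop (within 0.3 of a click), after having been at the stop, and the blue lever lies down within 0.12 rad of its end stop; both are at rest. The bottles and the jar stand within 30 mm of where they were (all of step 3 and velocity of joint dial between -0.1 and 0.1 rad/s and velocity of joint lever between -0.1 and 0.1 rad/s); the robot touches nothing.
It fails at once if a bottle or the jar is shoved more than 30 mm or knocked over (distance of any of bottle_a_mid, bottle_b_mid, jar_mid from where it was at the start of the episode above 0.03 m or angle between any of bottle_a_mid, bottle_b_mid, jar_mid's own z axis and vertical above 0.5 rad).
It also fails if it takes over 64 s, if anything falls off the work surface, if the arm or the gripper's body presses on something with over 40 N, if the wrist force passes 120 N, or if a joint passes its speed limit or range.

ROBOT

A 6-joint arm with a two-finger parallel gripper is mounted at the origin on the work surface. World frame = base frame: x ahead of the robot, y to its left, z up, the work surface at z = 0. Lengths are in m, angles in rad, forces in N, time in s.
With the tool pointing down it reaches from about 0.35 to 0.775 m from the base axis. Payload 7.3 kg.
Tool frame: the origin (TCP) lies on the centre line of the jaws, within the pads' length; the fingertips stand ahead of it and the grasp point (between the pads) lies 11 mm behind it (robot.nose_length is the z of the fingertips in the tool frame, in m); z points along the fingers, y is the line along which they close (so a half turn about z gives the same grasp; the last joint's range is limited). The gripper opens to 92 mm and grips with 3 to 60 N. Pads are 19 mm wide; open, the fingers measure 130 mm over their backs; the gripper's body (75 mm by 190 mm) begins 47 mm behind the grasp point.
Start: joints at [0.963, 0.342, 1.524, -0, 1.275, -0.146], TCP at [0.234, 0.47, 0.235] pointing down, gripper open.
Joint ranges: [-2.53, 2.53], [-0.77, 2.02], [0.04, 2.7], [-1, 4.14], [0.28, 2.66], [-3.11, 3.11]. Speed limits (rad/s): [2.57, 2.57, 3.14, 3.14, 3.14, 3.14].

INTERFACE

Orientations are given as [roll, pitch, yaw] about the fixed x, y, z axes, in that order (R = Rz(yaw) Ry(pitch) Rx(roll)).
In Python, from cell import robot, cams gives the robot as it stands. The module is installed in compiled form; this text tells all that it offers.
- The arm moves only by the tool carry_out, never from a script. Its argument "deltas" is a list of rows, each a list of 7 numbers: the shift along the tool's x, y, z in cm, then the turn, a rotation vector about the tool's x, y, z in rad, then the opening, from 0 (shut) to 1 (fully open). A call has exactly 8 rows; each row shifts and turns the commanded pose from where the row before left it, along the tool's axes as they then stand; what a row does not reach is not made up. A row lasts 1/12 s, in which the tool goes at most 41.7 mm and 7.16 degrees, less where a joint would pass 70% of its speed; a pose out of reach is approached as far as the arm can. A call is refused whole if a number of a shift passes 4.17 or a number of a turn 0.125, either way. A call with a gripper value outside its range is refused whole. The fingers move at their own pace and stop on an object; "force" is the grip in N (left out, the last holds). Time passes only in rows, so rows that do not move let the fingers close, or fill a call up. It gives the time, the measured TCP pose, the force, the opening and the grip force at its end, in the units of the state.
- robot.observe(): the state, without advancing time (a new reading comes with each control period).
- cams.read_camera(name): name is "side" or "top" or "wrist"; returns a dict with "image" (384x512x3 uint8, blue, green, red), "depth" (384x512 float32, m along the optical axis (not along the pixel's ray), 0 where there is no reading), "fx", "fy", "cx", "cy" (pixels), "world_to_cam" (4x4, takes a point from world to camera coordinates). Camera axes: x right, y up, looking along -z (the intrinsics and any distortion apply to the point x, -y, -z); pixel columns grow to the right and rows downward; lengths in m; the calibration is good to about 2 mm. A picture is of the moment at which its call begins.
- robot.hand_in(): hands the job in; it is judged then, once.
The state is a dict: "time": time; "qpos": joint angles; "qvel": joint speeds; "joint_efforts": joint torques, N m; "tool_pos": TCP position; "tool_rot": TCP orientation; "contact_force": force on the tool from outside, world axes, zero at the start; "torque": the same for the moment, N m; "opening": finger opening in m; "grip_force": force on a finger pad.
Only numpy, scipy, OpenCV 4.12 (cv2) and the standard library are available. Lean on these libraries where they do the work, as an engineer would, in place of code of your own. Each camera call takes 0.05 s, during which the arm holds its last target. There are 200 camera calls.

## Working session

There is one attempt and no reset: what is moved stays moved. The work goes in short steps, Python scripts to look and compute and a tool call to move; the robot and the scene stay as the last step left them, time stands still between calls to the robot, and variables do not carry over. Pictures are saved under pics/ and viewed, at most 10 in all, crops included, and the job is handed in when it is done.

Besides the shell and the picture viewer there is one more tool, called after "Call:" by a JSON object that holds its "fn" and its "kwargs". carry_out: Moves the arm, as the interface text tells. Its arguments: {"type":"object","properties":{"deltas":{"type":"array","items":{"type":"array","items":{"type":"number"}}},"force":{"type":"number"}},"required":["deltas"]}

```bash
mkdir -p pics; python3 - <<'E'
from cell import robot,cams
import cv2,numpy as np
s=robot.observe()
print({k:np.round(v,3) for k,v in s.items()}, robot.nose_length)
for n in("side","top"):
    d=cams.read_camera(n); cv2.imwrite(f"pics/{n}0.png",d["image"]); np.savez(f"{n}0.npz",**d)
    print(n,d["fx"],d["cx"],d["cy"],np.round(d["world_to_cam"],3).tolist(),[k for k in d])
E
```

```text
{'time': np.float64(0.0), 'qpos': array([ 0.963,  0.343,  1.525, -0.   ,  1.275, -0.146]), 'qvel': array([ 0.   , -0.   ,  0.001,  0.001,  0.002,  0.002]), 'joint_efforts': array([-1.0000e-03, -4.3124e+01, -2.4422e+01,  7.2000e-02,  5.6000e-02,
       -0.0000e+00]), 'tool_pos': array([0.234, 0.47 , 0.234]), 'tool_rot': array([-3.14, -0.  ,  2.68]), 'contact_force': array([ 0.378, -0.064, -1.19 ]), 'torque': array([ 0.001, -0.03 ,  0.003]), 'grip_force': np.float64(0.0), 'opening': np.float64(0.092)} 0.008
side 446.93733308249483 260.26201675172416 196.87229429088035 [[0.987, -0.163, 0.009, -0.528], [0.117, 0.748, 0.653, -0.161], [-0.113, -0.644, 0.757, -1.514], [0.0, 0.0, 0.0, 1.0]] ['image', 'depth', 'fx', 'fy', 'cx', 'cy', 'world_to_cam']
top 351.05837268571804 258.26697157991003 193.10937520056802 [[0.019, -1.0, 0.009, -0.007], [0.994, 0.02, 0.104, -0.573], [-0.105, 0.007, 0.994, -1.23], [0.0, 0.0, 0.0, 1.0]] ['image', 'depth', 'fx', 'fy', 'cx', 'cy', 'world_to_cam']
```

View pics/top0.png

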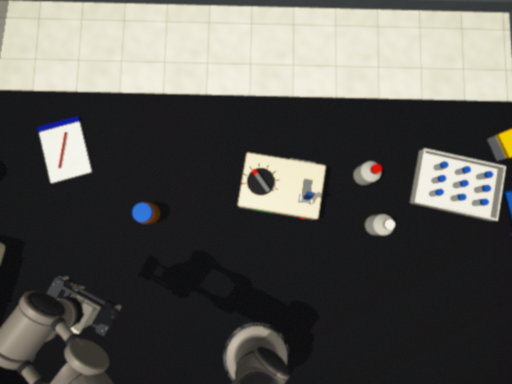

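View pics/side0.png

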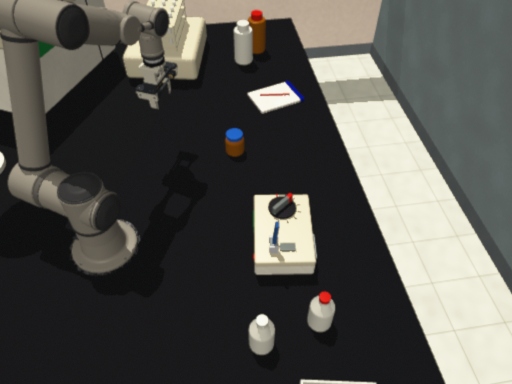

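The top view shows the pump centred near (282,186), the dial near (261,181) with its red nose near (254,172), and the lever near (306,192). The jar is at (145,212) and the bottles are at (368,172) and (379,224). The side view agrees. Next I measure them.

```bash
cat > h.py <<'E'
import numpy as np,cv2
def ray(d,uv,z):
    W=d["world_to_cam"];R=W[:3,:3];t=W[:3,3];c=-R.T@t
    v=R.T@np.array([(uv[0]-d["cx"])/d["fx"],-(uv[1]-d["cy"])/d["fy"],-1])
    return c+v*(z-c[2])/v[2]
def proj(d,p):
    q=d["world_to_cam"]@np.append(p,1); return d["cx"]-d["fx"]*q[0]/q[2], d["cy"]+d["fy"]*q[1]/q[2]
def pxw(uv,d,z): return np.round(ray(d,uv,z)[:2],4)
E
python3 - <<'E'
from h import *
d=dict(np.load("top0.npz"));im=d["image"]
h=cv2.cvtColor(im,cv2.COLOR_BGR2HSV)
m=((h[...,2]>150)).astype(np.uint8); m[:140]=0;m[235:]=0;m[:,:225]=0;m[:,340:]=0
c=max(cv2.findContours(m,0,2)[0],key=cv2.contourArea)
P=np.array([ray(d,p[0],.085)[:2] for p in cv2.convexHull(c)])
print(cv2.minAreaRect((P*1000).astype(np.float32)), np.round(cv2.boxPoints(cv2.minAreaRect((P*1000).astype(np.float32)))))
s=dict(np.load("side0.npz"))
for dd,box,n in((d,(235,150,335,225),"t"),(s,(240,180,330,285),"s")):
    x0,y0,x1,y1=box
    hh=cv2.cvtColor(dd["image"],cv2.COLOR_BGR2HSV)
    red=((hh[...,1]>130)&(hh[...,2]>90)&((hh[...,0]<8)|(hh[...,0]>172)))
    blue=((hh[...,1]>120)&(hh[...,2]>50)&(abs(hh[...,0].astype(int)-112)<14))
    for nm,mk,z in(("red",red,.125),("blue",blue,.2)):
        a=np.zeros_like(mk,np.uint8);a[y0:y1,x0:x1]=mk[y0:y1,x0:x1]
        k,_,st,ce=cv2.connectedComponentsWithStats(a)
        for i in range(1,k):
            if st[i][4]>2: print(n,nm,st[i],ce[i].round(1),pxw(ce[i],dd,z))
for nm,dd,uv,z in(("dial",d,(261,181),.1),("bB t",d,(376,169),.15),("bA t",d,(389,224),.15),("jar",d,(142,212),.09)): print(nm,pxw(uv,dd,z))
a=cv2.resize(d["image"][145:230,230:335],None,fx=4,fy=4,interpolation=2)
b=cv2.resize(s["image"][180:285,240:330],None,fx=4,fy=4,interpolation=2)[:340*2]
o=np.zeros((420,420+360,3),np.uint8);o[:340,:420]=a;o[:420,420:]=b
cv2.imwrite("pics/z1.png",o)
E
```

```text
((594.8634033203125, -74.91207885742188), (279.004150390625, 196.23757934570312), 81.62664031982422) [[ 477. -199.]
 [ 672. -227.]
 [ 712.   49.]
 [ 518.   77.]]
t red [252 169   7   7  31] [254.4 171.9] [0.6343 0.0189]
t red [300 217   5   3  10] [301.8 217.9] [ 0.484  -0.1405]
t blue [304 192  10   7  43] [308.4 195.2] [ 0.5521 -0.1507]
s red [286 193   7   9  35] [289.5 196.1] [0.6347 0.0095]
s red [276 194   2   2   3] [276.3 194.3] [0.5926 0.0241]
s red [253 254   2   6   9] [253.3 256.3] [ 0.4785 -0.2078]
s blue [273 222   5  22  53] [275.2 232.9] [ 0.5465 -0.1864]
dial [ 0.6075 -0.004 ]
bB t [ 0.648  -0.3797]
bA t [ 0.469  -0.4189]
jar [0.4945 0.397 ]
```

View pics/z1.png

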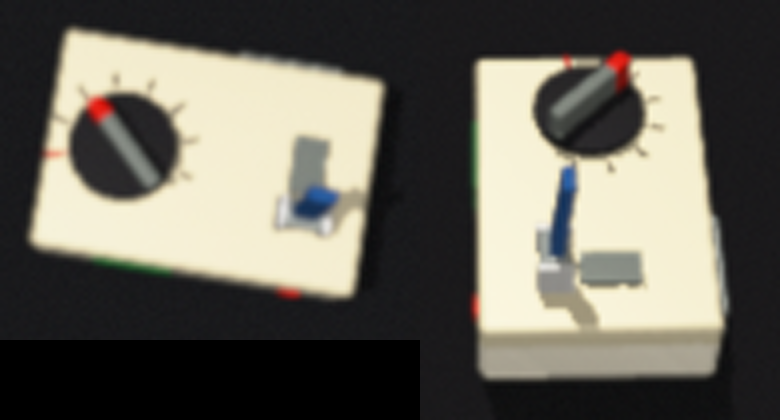

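Estimates: pump yaw about -8.2°, dial axis about (0.608,-0.002), and the dial at click 2 (pointer about +45° in the pump frame, world about 37°). The lever hinge is about (0.550,-0.154). I'll move over the dial first.

Call:
{"fn": "carry_out", "kwargs": {"deltas": [[-3.4,-1.6,0,0,0,0,1],[-3.4,-1.6,0,0,0,0,1],[-3.4,-1.6,0,0,0,0,1],[-3.4,-1.6,0,0,0,0,1],[-3.4,-1.6,0,0,0,0,1],[-3.4,-1.6,0,0,0,0,1],[-3.4,-1.6,0,0,0,0,1],[-3.4,-1.6,0,0,0,0,1]], "force": 40}}

```text
time: 0.77
tool_pos: [0.421, 0.2326, 0.2345]
tool_rot: [-3.141, -0.0, 2.68]
contact_force: [0.4, -0.3, -0.1]
opening: 0.0916
grip_force: 0.0
```

Call:
{"fn": "carry_out", "kwargs": {"deltas": [[-3.4,-1.6,0,0,0,0,1],[-3.4,-1.6,0,0,0,0,1],[-3.4,-1.6,0,0,0,0,1],[-3.4,-1.6,0,0,0,0,1],[-3.4,-1.6,0,0,0,0,1],[-3.4,-1.6,0,0,0,0,1],[-3.4,-1.6,0,0,0,0,1],[-3.4,-1.6,0,0,0,0,1]]}}

```text
time: 1.43
tool_pos: [0.6075, -0.0032, 0.2343]
tool_rot: [-3.141, -0.001, 2.68]
contact_force: [0.1, 1.1, 0.5]
opening: 0.0919
grip_force: 0.0
```

Call:
{"fn": "carry_out", "kwargs": {"deltas": [[0,0,0,0,0,0.12,1],[0,0,0,0,0,0.12,1],[0,0,0,0,0,0.12,1],[0,0,0,0,0,0.12,1],[0,0,0,0,0,0.12,1],[0,0,0,0,0,0.12,1],[0,0,0,0,0,0.12,1],[0,0,0,0,0,0.12,1]]}}

```text
time: 2.1
tool_pos: [0.6066, -0.0015, 0.2342]
tool_rot: [-3.141, -0.0, 1.714]
contact_force: [0.1, -0.5, -0.1]
opening: 0.0915
grip_force: 0.0
```

Call:
{"fn": "carry_out", "kwargs": {"deltas": [[0,0,0,0,0,0.12,1],[0,0,0,0,0,0.12,1],[0,0,0,0,0,0.12,1],[0,0,0,0,0,0.12,1],[0,0,0,0,0,0.12,1],[0,0,0,0,0,0.12,1],[0,0,0,0,0,0.12,1],[0,0,0,0,0,0.12,1]]}}

```text
time: 2.77
tool_pos: [0.6066, -0.0015, 0.2342]
tool_rot: [-3.141, 0.001, 0.754]
contact_force: [0.7, -0.3, 0.2]
opening: 0.0917
grip_force: 0.0
```

```bash
python3 - <<'E'
from h import *
from cell import robot,cams
print(robot.observe()["qpos"].round(2))
d=cams.read_camera("wrist");cv2.imwrite("pics/w1.png",d["image"]);np.savez("w1.npz",**d)
h=cv2.cvtColor(d["image"],cv2.COLOR_BGR2HSV)
red=((h[...,1]>130)&(h[...,2]>70)&((h[...,0]<8)|(h[...,0]>172))).astype(np.uint8)
k,_,st,ce=cv2.connectedComponentsWithStats(red)
for i in range(1,k):
    if st[i][4]>15: print(st[i],ce[i].round(1),pxw(ce[i],d,.125))
print("axis px",proj(d,[.608,-.002,.125]))
E
```

```text
[-0.13  0.49  1.28  0.    1.36  0.69]
[248 136  23  31 582] [259.  150.7] [0.6373 0.0197]
[194 138  14  13  42] [200.1 143.7] [0.6098 0.057 ]
axis px (np.float64(253.54563491152223), np.float64(194.9614243667835))
```

View pics/w1.png

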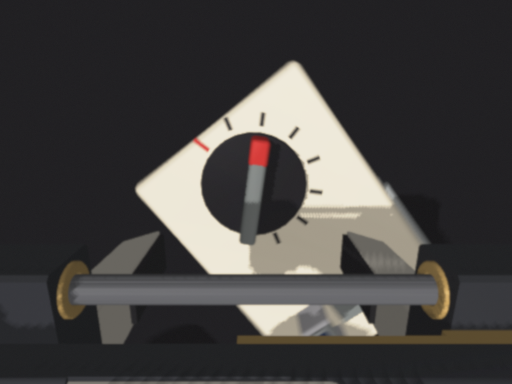

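The wrist view shows the wing with its red nose at (260,150) and grey end near (247,240). The disc is centred near (254,184) and the red tick is at (200,144). Now I refine the axis and the wing direction.

```bash
python3 - <<'E'
from h import *
d=dict(np.load("w1.npz"));im=d["image"];g=cv2.cvtColor(im,cv2.COLOR_BGR2GRAY)
# disc: dark or wing inside cream; fit ellipse hull points projected to z=.096
h=cv2.cvtColor(im,cv2.COLOR_BGR2HSV)
m=(g<45).astype(np.uint8);m[:125]=0;m[230:]=0;m[:,:195]=0;m[:,315:]=0
n,l,st,ce=cv2.connectedComponentsWithStats(m);i=1+np.argmax(st[1:,4]);print(st[i])
c=cv2.findContours((l==i).astype(np.uint8),0,1)[0][0][:,0]
P=np.array([ray(d,p,.096)[:2] for p in c if p[1]<225])
from scipy.optimize import least_squares
r=least_squares(lambda q:np.hypot(P[:,0]-q[0],P[:,1]-q[1])-q[2],[.608,0,.048],loss="soft_l1",f_scale=.001);print(r.x.round(4))
# wing top: saturated red / grey lit pixels inside disc
red=((h[...,1]>130)&(h[...,2]>150)&((h[...,0]<8)|(h[...,0]>172)))
w=(((g>75)&(g<160)&(h[...,1]<60))|red).astype(np.uint8)
mm=np.zeros_like(w);cv2.circle(mm,(254,190),46,1,-1);w&=mm;w[:,:235]=0;w[:,275:]=0
n,l,st,ce=cv2.connectedComponentsWithStats(w);i=1+np.argmax(st[1:,4])
ys,xs=np.where(l==i);Q=np.array([ray(d,p,.125)[:2] for p in zip(xs,ys)]).astype(np.float32)
R=cv2.minAreaRect(Q*1000);print(st[i],R)
v=cv2.fitLine(Q,2,0,.01,.01).ravel();print(v,np.degrees(np.arctan2(v[1],v[0])))
for p in((261,139),(248,240),(254,184)):print(pxw(p,d,.125),pxw(p,d,.096))
E
```

```text
[ 258  137   47   93 2903]
[ 0.6258 -0.0169  0.0267]
[ 235  144   40   93 1481] ((613.8084106445312, -6.169944763183594), (77.4040298461914, 32.34247970581055), 32.575740814208984)
[7.954614e-01 6.060042e-01 6.114633e-01 7.209796e-04] 37.30114
[0.645  0.0248] [0.643 0.022]
[ 0.5757 -0.0259] [ 0.5659 -0.0344]
[0.615  0.0041] [ 0.6096 -0.0011]
```

Call:
{"fn": "carry_out", "kwargs": {"deltas": [[0,0,1.0,0,0,0.11,1],[0.3,0.15,1.8,0,0,0,1],[0,0,1.8,0,0,0,1],[0,0,1.8,0,0,0,1],[0,0,1.8,0,0,0,1],[0,0,1.8,0,0,0,1],[0,0,1.4,0,0,0,1],[0,0,1.0,0,0,0,1]]}}

```text
time: 3.48
tool_pos: [0.6093, -0.0008, 0.1087]
tool_rot: [-3.14, 0.002, 0.652]
contact_force: [-0.1, 0.2, -0.5]
opening: 0.0917
grip_force: 0.0
```

Call:
{"fn": "carry_out", "kwargs": {"deltas": [[0,0,0,0,0,0,0],[0,0,0,0,0,0,0],[0,0,0,0,0,0,0],[0,0,0,0,0,0,0],[0,0,0,0,0,0,0],[0,0,0,0,0,0,0],[0,0,0,0,0,0,0],[0,0,0,0,0,0,0]], "force": 40}}

```text
time: 4.15
tool_pos: [0.6102, -0.0009, 0.111]
tool_rot: [3.141, -0.0, 0.65]
contact_force: [0.4, -0.7, -0.5]
opening: 0.0432
grip_force: 0.0
```

Call:
{"fn": "carry_out", "kwargs": {"deltas": [[0,0,0,0,0,0,0],[0,0,0,0,0,0,0],[0,0,0,0,0,0,0],[0,0,0,0,0,0,0],[0,0,0,0,0,0,0],[0,0,0,0,0,0,0],[0,0,0,0,0,0,0],[0,0,0,0,0,0,0]]}}

```text
time: 4.82
tool_pos: [0.6093, 0.0001, 0.1107]
tool_rot: [-3.139, 0.0, 0.65]
contact_force: [-2.7, 4.6, 3.1]
opening: 0.0137
grip_force: 40.0
```

Call:
{"fn": "carry_out", "kwargs": {"deltas": [[0,0,0,0,0,-0.1,0],[0,0,0,0,0,-0.1,0],[0,0,0,0,0,-0.1,0],[0,0,0,0,0,-0.1,0],[0,0,0,0,0,-0.1,0],[0,0,0,0,0,-0.1,0],[0,0,0,0,0,-0.1,0],[0,0,0,0,0,-0.1,0]]}}

```text
time: 5.48
tool_pos: [0.6078, 0.0013, 0.1106]
tool_rot: [-3.136, -0.003, 1.455]
contact_force: [-9.1, 7.6, 6.4]
opening: 0.0142
grip_force: 39.7
```

Call:
{"fn": "carry_out", "kwargs": {"deltas": [[0,0,0,0,0,-0.1,0],[0,0,0,0,0,-0.08,0],[0,0,0,0,0,-0.04,0],[0,0,0,0,0,-0.03,0],[0,0,0,0,0,-0.02,0],[0,0,0,0,0,0,0],[0,0,0,0,0,0,0],[0,0,0,0,0,0,0]]}}

```text
time: 6.15
tool_pos: [0.6072, 0.0012, 0.1106]
tool_rot: [-3.135, -0.004, 1.719]
contact_force: [-10.9, 7.0, 7.3]
opening: 0.014
grip_force: 40.0
```

```bash
python3 - <<'E'
from h import *
from cell import robot,cams
o=robot.observe();print({k:np.round(o[k],3) for k in("qpos","tool_rot","torque","contact_force")})
d=cams.read_camera("side");a=cv2.resize(d["image"][180:285,240:330],None,fx=5,fy=5,interpolation=2);cv2.imwrite("pics/s2.png",a)
E
```

```text
{'qpos': array([-0.125,  0.609,  1.444,  0.003,  1.096, -0.275]), 'tool_rot': array([-3.135, -0.004,  1.719]), 'torque': array([ 1.086,  1.821, -0.466]), 'contact_force': array([-10.89 ,   7.024,   7.308])}
```

View pics/s2.png

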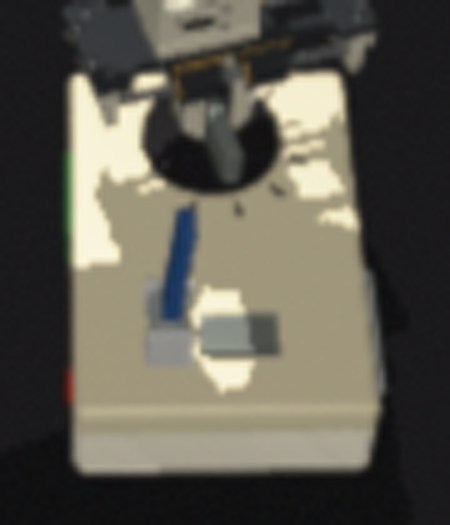

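The wing is gripped and the yaw is 98.5°, against 97° expected at the stop. The opposing moment of 0.47 N m confirms it is on the stop. Next is three clicks clockwise, to yaw about 0.12.

Call:
{"fn": "carry_out", "kwargs": {"deltas": [[0,0,0,0,0,0.1,0],[0,0,0,0,0,0.1,0],[0,0,0,0,0,0.1,0],[0,0,0,0,0,0.1,0],[0,0,0,0,0,0.1,0],[0,0,0,0,0,0.1,0],[0,0,0,0,0,0.1,0],[0,0,0,0,0,0.1,0]]}}

```text
time: 6.87
tool_pos: [0.6083, -0.0001, 0.1106]
tool_rot: [-3.138, 0.002, 0.916]
contact_force: [-6.4, 0.8, 4.6]
opening: 0.014
grip_force: 39.7
```

Call:
{"fn": "carry_out", "kwargs": {"deltas": [[0,0,0,0,0,0.1,0],[0,0,0,0,0,0.1,0],[0,0,0,0,0,0.1,0],[0,0,0,0,0,0.1,0],[0,0,0,0,0,0.1,0],[0,0,0,0,0,0.1,0],[0,0,0,0,0,0.1,0],[0,0,0,0,0,0.1,0]]}}

```text
time: 7.53
tool_pos: [0.6089, -0.001, 0.1106]
tool_rot: [-3.141, 0.003, 0.115]
contact_force: [-4.1, -1.1, 2.6]
opening: 0.014
grip_force: 39.9
```

Call:
{"fn": "carry_out", "kwargs": {"deltas": [[0,0,0,0,0,0,0],[0,0,0,0,0,0,0],[0,0,0,0,0,0,1],[0,0,0,0,0,0,1],[0,0,0,0,0,0,1],[0,0,0,0,0,0,1],[0,0,0,0,0,0,1],[0,0,0,0,0,0,1]]}}

```text
time: 8.2
tool_pos: [0.6103, -0.0009, 0.1107]
tool_rot: [-3.142, -0.0, 0.12]
contact_force: [-0.4, 0.2, 0.3]
opening: 0.0489
grip_force: 0.0
```

Call:
{"fn": "carry_out", "kwargs": {"deltas": [[0,0,-0.5,0,0,0,1],[0,0,-1.5,0,0,0,1],[0,0,-1.8,0,0,0,1],[0,0,-2,0,0,0,1],[0,0,-2,0,0,0,1],[0,0,-2,0,0,0,1],[0,0,-1.8,0,0,0,1],[0,0,-0.8,0,0,0,1]]}}

```text
time: 8.87
tool_pos: [0.6111, -0.001, 0.238]
tool_rot: [3.141, -0.005, 0.12]
contact_force: [-0.4, 0.5, 0.4]
opening: 0.0916
grip_force: 0.0
```

```bash
python3 - <<'E'
from h import *
from cell import robot,cams
d=cams.read_camera("wrist");cv2.imwrite("pics/w2.png",d["image"]);np.savez("w2.npz",**d)
h=cv2.cvtColor(d["image"],cv2.COLOR_BGR2HSV)
red=((h[...,1]>130)&(h[...,2]>70)&((h[...,0]<8)|(h[...,0]>172))).astype(np.uint8)
k,_,st,ce=cv2.connectedComponentsWithStats(red)
for i in range(1,k):
    if st[i][4]>15:
        p=pxw(ce[i],d,.125);print(st[i],ce[i].round(1),p,np.degrees(np.arctan2(p[1]+.001,p[0]-.6098)))
E
```

```text
[243 142  20  29 545] [252.5 156.1] [0.644  0.0023] 5.511477416020615
[180 186  18   4  55] [188.1 187.9] [0.6115 0.0518] 88.15588657742569
```

View pics/w2.png

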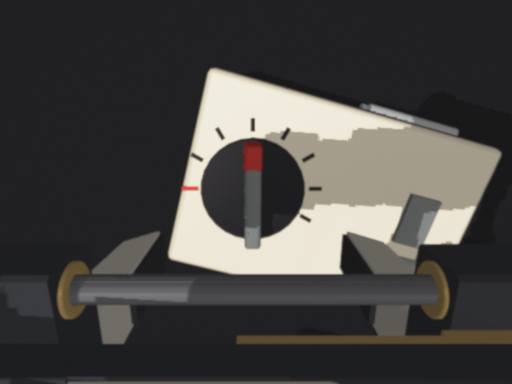

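The nose points at the third black tick from the red one (tick at (253,124), nose at (253,145)), so the dial is at click 3. Now I move to the robot side of the lever with the fingers shut.

Call:
{"fn": "carry_out", "kwargs": {"deltas": [[-3.7,0,0,0,0,0,0],[-3.7,0,0,0,0,0,0],[-3.7,0,0,0,0,0,0],[-3.8,0,0,0,0,0,0],[0,3.2,0,0,0,0,0],[0,3.2,0,0,0,0,0],[0,3.1,0,0,0,0,0],[0,3.1,0,0,0,0,0]]}}

```text
time: 9.58
tool_pos: [0.4767, -0.1449, 0.2342]
tool_rot: [-3.141, 0.0, 0.12]
contact_force: [1.4, 0.6, -1.1]
opening: 0.0433
grip_force: 0.0
```

Call:
{"fn": "carry_out", "kwargs": {"deltas": [[0,0,0,0,0,0.1,0],[0,0,0,0,0,0.1,0],[0,0,1,0,0,0.06,0],[0,0,1.2,0,0,0,0],[0,0,1.2,0,0,0,0],[0,0,1.2,0,0,0,0],[0,0,1.0,0,0,0,0],[0,0,0.2,0,0,0,0]]}}

```text
time: 10.25
tool_pos: [0.4759, -0.1432, 0.1743]
tool_rot: [-3.14, 0.004, -0.14]
contact_force: [-0.4, 0.2, 0.0]
opening: 0.0003
grip_force: 0.0
```

```bash
python3 - <<'E'
from h import *
from cell import robot,cams
o=robot.observe();print({k:np.round(o[k],3) for k in("qpos","tool_pos","tool_rot","contact_force","opening")})
d=cams.read_camera("side");cv2.imwrite("pics/s3.png",cv2.resize(d["image"][140:290,190:340],None,fx=4,fy=4,interpolation=2))
E
```

```text
{'qpos': array([-0.447,  0.353,  1.688,  0.   ,  1.105,  1.264]), 'tool_pos': array([ 0.476, -0.143,  0.174]), 'tool_rot': array([-3.14 ,  0.004, -0.14 ]), 'contact_force': array([-0.427,  0.242,  0.039]), 'opening': np.float64(0.0)}
```

View pics/s3.png

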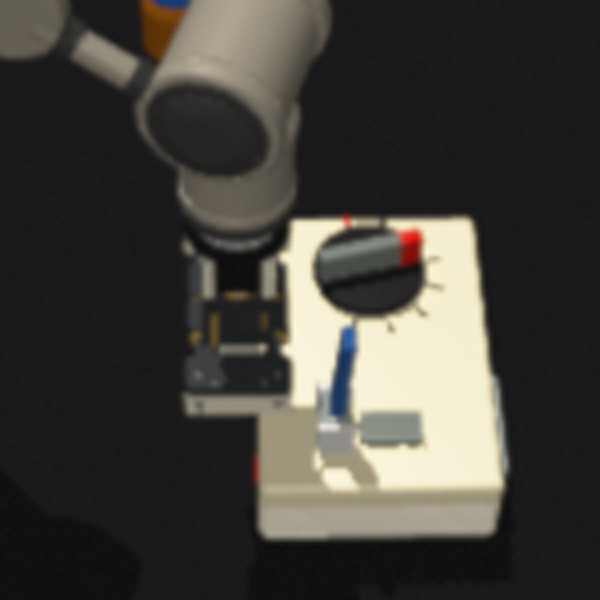

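The fingers are behind the upright lever, shut, and clear of the pump. The dial nose is still at click 3. Now I push the lever over along its arc.

Call:
{"fn": "carry_out", "kwargs": {"deltas": [[1.5,0,0,0,0,0,0],[1.5,0,0,0,0,0,0],[1.5,0,0,0,0,0,0],[1.5,0,0,0,0,0,0],[1.5,0,0,0,0,0,0],[1.5,0,0,0,0,0,0],[1.5,0,0,0,0,0,0],[1.5,0,0,0,0,0,0]]}}

```text
time: 10.97
tool_pos: [0.5961, -0.1605, 0.1767]
tool_rot: [-3.141, 0.002, -0.14]
contact_force: [-1.7, -0.1, -0.3]
opening: 0.0005
grip_force: 0.8
```

Call:
{"fn": "carry_out", "kwargs": {"deltas": [[0.5,0,0.4,0,0,0,0],[0.5,0,0.5,0,0,0,0],[0.4,0,0.5,0,0,0,0],[0.4,0,0.8,0,0,0,0],[0.4,0,0.8,0,0,0,0],[0.4,0,0.9,0,0,0,0],[0.1,0,0.6,0,0,0,0],[0.1,0,0.4,0,0,0,0]]}}

```text
time: 11.63
tool_pos: [0.6235, -0.1644, 0.1262]
tool_rot: [-3.141, 0.002, -0.14]
contact_force: [-0.7, -0.6, 2.3]
opening: 0.0005
grip_force: 0.7
```

```bash
python3 - <<'E'
from h import *
from cell import robot,cams
o=robot.observe();print({k:np.round(o[k],3) for k in("qpos","tool_pos","tool_rot","contact_force","opening")})
d=cams.read_camera("side");cv2.imwrite("pics/s4.png",cv2.resize(d["image"][140:290,190:340],None,fx=4,fy=4,interpolation=2))
E
```

```text
{'qpos': array([-0.377,  0.654,  1.31 ,  0.   ,  1.179,  1.334]), 'tool_pos': array([ 0.623, -0.164,  0.126]), 'tool_rot': array([-3.141e+00,  2.000e-03, -1.400e-01]), 'contact_force': array([-0.702, -0.627,  2.321]), 'opening': np.float64(0.001)}
```

View pics/s4.png

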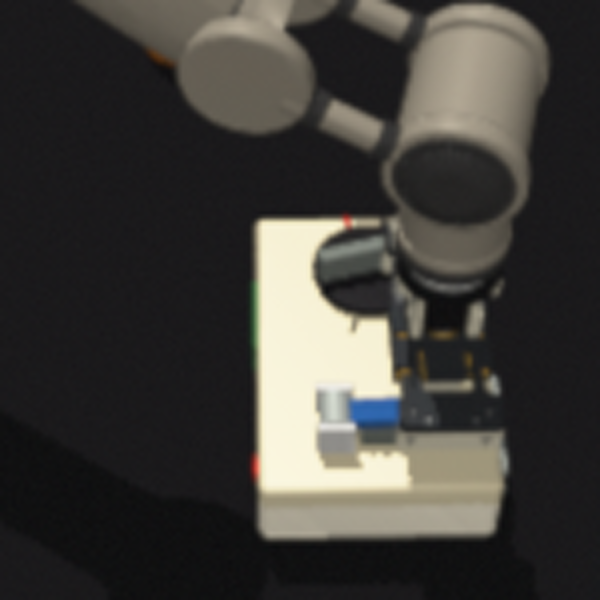

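The lever is nearly flat, with the fingers on it near (400,410) and the force still light. I'll press the last few millimetres slowly.

Call:
{"fn": "carry_out", "kwargs": {"deltas": [[0,0,0.1,0,0,0,0],[0,0,0.1,0,0,0,0],[0,0,0.1,0,0,0,0],[0,0,0.1,0,0,0,0],[0,0,0.1,0,0,0,0],[0,0,0,0,0,0,0],[0,0,0,0,0,0,0],[0,0,0,0,0,0,0]]}}

```text
time: 12.35
tool_pos: [0.6239, -0.1645, 0.1229]
tool_rot: [-3.142, -0.0, -0.14]
contact_force: [-0.2, 0.5, 2.0]
opening: -0.0001
grip_force: 1.0
```

Call:
{"fn": "carry_out", "kwargs": {"deltas": [[0,0,0.1,0,0,0,0],[0,0,0.1,0,0,0,0],[0,0,0.1,0,0,0,0],[0,0,0,0,0,0,0],[0,0,0,0,0,0,0],[0,0,0,0,0,0,0],[0,0,0,0,0,0,0],[0,0,0,0,0,0,0]]}}

```text
time: 13.02
tool_pos: [0.624, -0.1645, 0.1225]
tool_rot: [3.141, -0.002, -0.14]
contact_force: [-6.8, 2.4, 16.9]
opening: 0.0004
grip_force: 8.1
```

The force rose to 17 N with no further travel, so the lever is at its stop. I retreat upward and check.

Call:
{"fn": "carry_out", "kwargs": {"deltas": [[0,0,-0.5,0,0,0,0],[0,0,-1.5,0,0,0,0],[0,0,-2.5,0,0,0,0],[0,0,-2.5,0,0,0,0],[0,0,-2.5,0,0,0,0],[-2,0,-2,0,0,0,0],[-3,0,0,0,0,0,0],[-3,0,0,0,0,0,0]]}}

```text
time: 13.68
tool_pos: [0.5445, -0.1535, 0.2356]
tool_rot: [3.141, -0.003, -0.14]
contact_force: [-0.8, -0.2, -0.5]
opening: -0.0001
grip_force: 0.0
```

Call:
{"fn": "carry_out", "kwargs": {"deltas": [[-3,0,0,0,0,0,0],[-3,0,0,0,0,0,0],[-3,0,0,0,0,0,0],[-2,0,0,0,0,0,0],[0,0,0,0,0,0,0],[0,0,0,0,0,0,0],[0,0,0,0,0,0,0],[0,0,0,0,0,0,0]]}}

```text
time: 14.35
tool_pos: [0.4367, -0.1383, 0.2347]
tool_rot: [3.142, -0.001, -0.14]
contact_force: [-0.5, 0.1, -0.8]
opening: 0.0006
grip_force: 0.0
```

```bash
python3 - <<'E'
from h import *
from cell import robot,cams
o=robot.observe();print({k:np.round(o[k],3) for k in("tool_pos","contact_force","qvel")})
d=cams.read_camera("side");cv2.imwrite("pics/s5.png",cv2.resize(d["image"][140:290,190:340],None,fx=4,fy=4,interpolation=2))
E
```

```text
{'tool_pos': array([ 0.437, -0.138,  0.235]), 'contact_force': array([-0.504,  0.085, -0.818]), 'qvel': array([ 0.003,  0.006,  0.004, -0.   ,  0.001, -0.   ])}
```

View pics/s5.png

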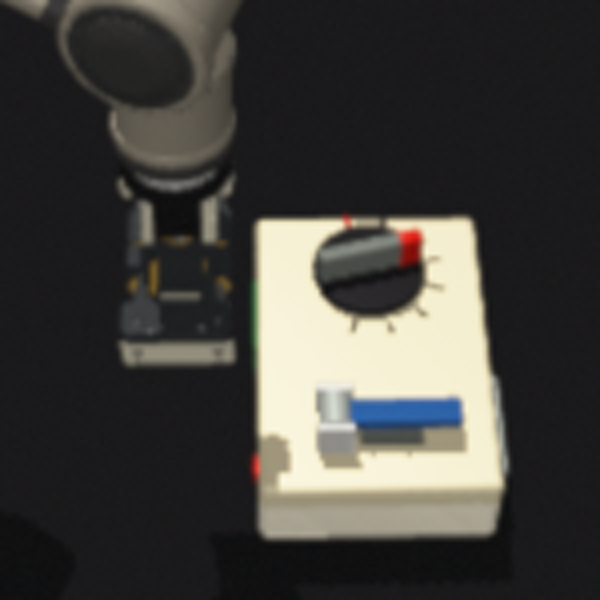

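The lever lies flat, from (335,405) to (460,412). The dial nose at (412,248) has not moved from click 3, and the arm is clear.

```bash
python3 -c "
from cell import robot
print(robot.hand_in())"
```

```text
the job is handed in; nothing more can be done
None
```

I turned the dial to its anticlockwise stop and then three clicks clockwise, flipped the lever fully down and handed the job in; the bottles and jar were never approached, and no verdict came back.

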